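Check a turned furniture foot on the go and no-go gauges

ROBOT

A 6-joint arm with a two-finger parallel gripper is mounted at the origin on the work surface. World frame = base frame: x ahead of the robot, y to its left, z up, the work surface at z = 0. Lengths are in m, angles in degrees, forces in N, time in s.
With the tool pointing down it reaches from about 0.3 to 0.75 m from the base axis. Payload 8.5 kg.
Tool frame: the origin (TCP) lies between the finger pads; the fingertips stand 17 mm ahead of it and the grasp point (between the pads) lies 2 mm behind it; z points along the fingers, y is the direction in which the jaws open and shut (so a half turn about z gives the same grasp; the last joint's range is limited). The gripper opens to 85 mm and grips with 20 to 120 N. Pads are 22 mm wide; open, the fingers measure 114 mm over their backs; the gripper's body (76 mm by 85 mm) begins 54 mm behind the grasp point. The pads swing forward as they close: fully open they stand 13 mm farther back than shut.
Start: joints at [-81.95, 21.807, 74.336, -0, 83.858, -12.336], TCP at [0.192, -0.516, 0.219] pointing down, gripper open.
Joint ranges: [-178.18, 178.18], [-50.72, 133.34], [12.68, 142.11], [-81.47, 261.47], [9.98, 163.14], [-165.26, 165.26]. Speed limits (degrees/s): [136.94, 136.94, 180, 180, 180, 180].

INTERFACE

Orientations are given as a 3x3 rotation matrix whose columns are the frame's x, y, z axes.
In Python, from rig import readout, eyes, env gives the robot as it stands.
- The arm moves only by the tool arm_command, never from a script. Its argument "rows" is text: rows parted by semicolons, each of 7 numbers parted by spaces: the closure, from 0 (fully open) to 1 (shut), then the shift along the tool's x, y, z in mm, then the turn, a rotation vector about the tool's x, y, z in degrees. In form: grip dx dy dz rx ry rz; .... A call has 1 to 5 rows; each row shifts and turns the commanded pose from where the row before left it, along the tool's axes as they then stand; what a row does not reach is not made up. A row lasts 1/12 s, in which the tool goes at most 41.7 mm and 7.16 degrees, less where a joint would pass 70% of its speed; a pose out of reach is approached as far as the arm can. A call with a gripper value outside its range is refused whole. The fingers move at their own pace and stop on an object; "squeeze" is the grip in N (left out, the last holds). Time passes only in rows, so rows that do not move let the fingers close. It gives the time, the measured TCP pose, the force and the opening at its end, in the units of the state.
- readout.observe(): the state, without advancing time (a new reading comes with each control period).
- eyes.get_image(name): name is "side" or "top"; returns the picture (420x560x3 uint8, red, green, blue); there is no depth.
- eyes.camera_model(name): a dict with "mtx" (3x3 intrinsics, pixels), "view" (4x4, takes a point from world to camera coordinates). Camera axes: x right, y up, looking along -z (the intrinsics and any distortion apply to the point x, -y, -z); pixel columns grow to the right and rows downward; lengths in m; the calibration is good to about 2 mm. A picture is of the moment at which its call begins. camera_model takes no time and is no camera call.
- env.close_job(): hands the job in, once; it reports no verdict.
The state is a dict: "time_s": time; "q": joint angles; "qvel": joint speeds; "joint_efforts": joint torques, N m; "position": TCP position; "tool_rot": TCP orientation; "ft_force": force on the tool from outside, world axes, zero at the start; "wrist_torque": the same for the moment, N m; "grip_width": finger opening in m.
Only numpy, scipy, OpenCV 4.12 (cv2) and the standard library are available. Lean on these libraries where they do the work, as an engineer would, in place of code of your own. Each camera call takes 0.05 s, during which the arm holds its last target. There are 200 camera calls.

TASK

Check the beech furniture foot's spigot on the two gauges: keeping it upright with the spigot low between the jaws, push it in at the funnel and right through the green go gap until it is clear at the far end, then press it squarely into the funnel of the red no-go gap, where both jaws must stop it, and hold it there for a second at about 8 N. Use a light hand (never more than 15 N on either gauge), then set the foot down gently to stand upright in the blue tray and let go; leave the jar, the sanding block and the screwdriver alone.

Things in the scene. Friction and masses are not known exactly. Their poses are not given: they have to be found in the camera images.
- foot: The part: a pale beech furniture foot, about 80 g, standing upright. Below, a round spigot of 30 mm diameter, 62 mm long; above it a head of 38 mm diameter, 45 mm tall (62 to 107 mm), with a thin dark ring near the top. Origin: centre of its lower end; z up along its axis. Take it by the head; fingertips 62 mm or more above the bench clear the gauges.
- go_gauge: Go gauge, fixed: plywood board 100 mm (x) by 116 mm (y), 8 mm thick, origin at the centre of its underside. On it two green jaws, 48 mm tall (tops 56 mm above the bench), each 40 mm long in x and 24 mm thick, a 32 mm gap between them along x, open on top and at both ends. The part is pushed along +x. The jaws are clamped up to 12 mm off the board's middle line in y: see or feel the shift.
- go_gauge_entry (a point): On the board's middle line at the gap's throat (board x = -20 mm, y = 0), on top of the board. From here a funnel opens to -x: two flanks at 30 deg to the x axis, to a mouth 64 mm wide 28 mm further out. It shifts sideways with the jaws; this point does not. A flank that is touched pushes the spigot sideways towards the middle.
- go_gauge_exit (a point): On the go board's middle line at the far end of the green jaws (board x = +20 mm, y = 0), on top of the board.
- nogo_gauge: No-go gauge, fixed: plywood board 100 mm (x) by 116 mm (y), 8 mm thick, origin at the centre of its underside. On it two red jaws, 48 mm tall (tops 56 mm above the bench), each 40 mm long in x and 24 mm thick, a 25 mm gap between them along x, open on top and at both ends. The part is pushed along +x. The jaws are clamped up to 12 mm off the board's middle line in y: see or feel the shift.
- nogo_gauge_entry (a point): On the board's middle line at the gap's throat (board x = -20 mm, y = 0), on top of the board. From here a funnel opens to -x: two flanks at 30 deg to the x axis, to a mouth 57 mm wide 28 mm further out. It shifts sideways with the jaws; this point does not. The spigot stops on both flanks with its axis 8 mm before the throat; off the middle, one flank stops it about 1.7 mm earlier per mm off.
- tray: A loose blue square tray, 95 by 95 mm outside, walls 6 mm thick and 22 mm high, inner floor 6 mm above the bench, 0.7 kg. Origin: centre of its underside.
- jar: Bystander: closed amber glass jar with a steel lid, 68 mm diameter, 110 mm tall. Origin: centre of its underside.
- sanding_block: Bystander: cork sanding block, 100 x 60 x 35 mm. Origin: centre of its underside.
- driver: Bystander: screwdriver lying flat on the bench along its x axis, handle to -x. Origin: on the bench under the tool.
There are look-alikes about, which are no part of the job. Of the things that look like the foot, take the one that is farthest to the robot's right at the start.

How it is judged (in metres and radians):
On the way, in this order (a step that is already met when the one before it is completed fails the run):
1. the foot is upright and low in front of the funnel of the green go gauge (x of foot in the frame of go_gauge between -0.12 and -0.028 m and y of foot in the frame of go_gauge between -0.03 and 0.03 m and z of foot in the frame of go_gauge below 0.032 m and angle between foot's own z axis and vertical below 0.2 rad), for 0.05 s.
2. its spigot is inside the go gap, between the jaws (x of foot in the frame of go_gauge between -0.016 and 0.018 m and y of foot in the frame of go_gauge between -0.02 and 0.02 m and z of foot in the frame of go_gauge below 0.032 m and angle between foot's own z axis and vertical below 0.2 rad), for 0.05 s.
3. it has come out clear at the far end of the go gap, still low (x of foot in the frame of go_gauge between 0.037 and 0.12 m and y of foot in the frame of go_gauge between -0.03 and 0.03 m and z of foot in the frame of go_gauge below 0.032 m and angle between foot's own z axis and vertical below 0.2 rad), for 0.05 s.
4. its spigot is pressed squarely into the funnel of the red no-go gauge (contact force over 5 N, both flanks added) and is stopped there, upright, for 0.5 s (x of foot in the frame of nogo_gauge between -0.0315 and -0.018 m and y of foot in the frame of nogo_gauge between -0.017 and 0.017 m and z of foot in the frame of nogo_gauge below 0.032 m and angle between foot's own z axis and vertical below 0.15 rad and contact force between foot and nogo_gauge above 5 N and linear speed of foot below 0.02 m/s), for 0.5 s.
At the end, for the whole second after the job is handed in: The foot stands upright (within 0.08 rad) and still on the floor of the blue tray, its axis within 30 mm of the tray's middle, released; the tray lies flat (horizontal distance between foot and tray below 0.03 m and angle between foot's own z axis and vertical below 0.08 rad and z of foot in the frame of tray between 0.003 and 0.01 m and angle between tray's own z axis and vertical below 0.05 rad and linear speed of foot below 0.02 m/s and contact force between foot and the fingers below 0.05 N); the robot touches nothing.
It fails at once if the foot pushed harder than 15 N (more than 15 N contact force on the go gauge, or more than 30 N on the no-go gauge, where the wedging forces of both flanks add up to at most twice the push) (contact force between foot and go_gauge above 15 N or contact force between foot and nogo_gauge above 30 N).
It fails at once if the foot let go while its lower end is more than 20 mm above the bench, or rammed into the tray (over 60 N) ((height (world z) of foot above 0.02 m and contact force between foot and the fingers below 0.05 N) or contact force between foot and tray above 60 N).
It fails at once if the spigot forced into or lowered into the no-go gap itself (x of foot in the frame of nogo_gauge between -0.012 and 0.04 m and y of foot in the frame of nogo_gauge between -0.02 and 0.02 m and z of foot in the frame of nogo_gauge below 0.032 m and angle between foot's own z axis and vertical below 0.2 rad).
It fails at once if the jar, the sanding block or the screwdriver disturbed (moved 10 mm) (distance of any of jar, sanding_block, driver from where it was at the start of the episode above 0.01 m).
It also fails if it takes over 72 s, if anything falls off the work surface, if the arm or the gripper's body presses on something with over 40 N, if the wrist force passes 120 N, or if a joint passes its speed limit or range.

## Working session

There is one attempt and no reset: what is moved stays moved. The work goes in short steps, Python scripts to look and compute and a tool call to move; the robot and the scene stay as the last step left them, time stands still between calls to the robot, and variables do not carry over. Pictures are saved under pics/ and viewed, about 8 in all and at most 12, crops included, and the job is handed in when it is done.

Besides the shell and the picture viewer there is one more tool, called after "Emit:" by a JSON object that holds its "fn" and its "kwargs", one argument or row to a line. arm_command: Moves the arm, as the interface text tells. Its arguments: {"type":"object","properties":{"rows":{"type":"string"},"squeeze":{"type":"number"}},"required":["rows"]}

```bash
ls; mkdir -p pics; python3 - <<'E'
from rig import readout, eyes, env
import cv2
for n in("top","side"):
    im=eyes.get_image(n); cv2.imwrite(f"pics/{n}0.png",im[:,:,::-1])
    m=eyes.camera_model(n); print(n,m)
print(readout.observe())
E
```

```text
pics
top {'mtx': array([[530.90648374,   0.        , 280.63453563],
       [  0.        , 530.90648374, 202.29664804],
       [  0.        ,   0.        ,   1.        ]]), 'view': array([[ 1.39314323e-02, -9.99901257e-01,  1.84140620e-03,
         4.92379031e-03],
       [ 9.98899864e-01,  1.39999014e-02,  4.47556024e-02,
        -5.63020966e-01],
       [-4.47769626e-02,  1.21587076e-03,  9.98996269e-01,
        -1.37302280e+00],
       [ 0.00000000e+00,  0.00000000e+00,  0.00000000e+00,
         1.00000000e+00]])}
side {'mtx': array([[478.62359337,   0.        , 269.68443695],
       [  0.        , 478.62359337, 201.40816039],
       [  0.        ,   0.        ,   1.        ]]), 'view': array([[ 0.98413058, -0.17712933, -0.01059295, -0.53904827],
       [ 0.09407026,  0.47017409,  0.87754608, -0.11463232],
       [-0.15045862, -0.86461641,  0.4793753 , -1.21258626],
       [ 0.        ,  0.        ,  0.        ,  1.        ]])}
{'time_s': 0.1, 'q': array([-8.19503029e+01,  2.18378064e+01,  7.43768124e+01,  4.30725725e-04,
        8.38584849e+01, -1.23354857e+01]), 'qvel': array([ 0.00413945, -0.08431943, -0.08782631, -0.02421906, -0.05611407,
        0.01160205]), 'joint_efforts': array([ 3.18913560e-03, -4.49221623e+01, -2.31658226e+01, -1.62194860e-04,
        3.65800050e-03, -1.34399576e-05]), 'position': array([ 0.19154636, -0.51528966,  0.21868837]), 'tool_rot': array([[ 9.37372408e-01,  3.48328781e-01, -1.71265803e-04],
       [ 3.48328711e-01, -9.37371597e-01,  1.26437366e-03],
       [ 2.79878037e-04, -1.24484578e-03, -9.99999186e-01]]), 'ft_force': array([-0.30038656,  0.75258464, -0.29128147]), 'wrist_torque': array([ 0.00467325,  0.01909856, -0.0044715 ]), 'grip_width': 0.08541308903950391}
```

View pics/top0.png

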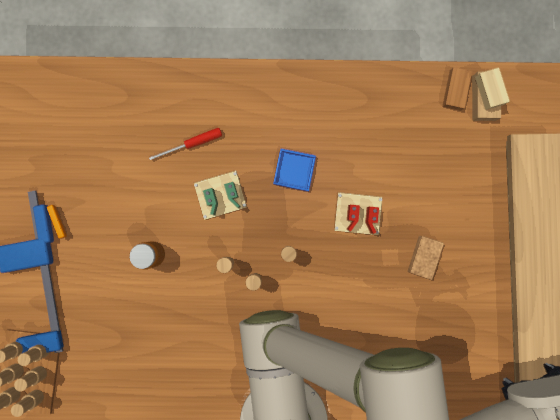

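View pics/side0.png

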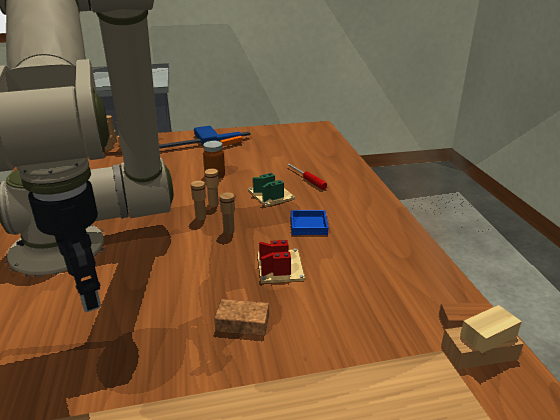

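Top view: foot candidates are at (225,265), (253,282) and (289,254). The rightmost, at (289,254), is the target. The go gauge is at (220,195), the no-go at (358,214), the tray at (295,170), and both funnels open toward the robot.

```bash
cat > h.py <<'E'
import numpy as np, cv2
from rig import readout, eyes, env
def ray(n,uv):
    m=eyes.camera_model(n); V=m["view"]; K=m["mtx"]; R=V[:3,:3]; c=-R.T@V[:3,3]
    uv=np.atleast_2d(uv).astype(float)
    d=np.c_[(uv[:,0]-K[0,2])/K[0,0],-(uv[:,1]-K[1,2])/K[1,1],-np.ones(len(uv))]@R
    return c,d
def onz(n,uv,z):
    c,d=ray(n,uv); return c+d*((z-c[2])/d[:,2])[:,None]
def pix(n,p):
    m=eyes.camera_model(n); q=np.atleast_2d(p)@m["view"][:3,:3].T+m["view"][:3,3]
    return np.c_[m["mtx"][0,0]*q[:,0]/-q[:,2]+m["mtx"][0,2], m["mtx"][1,1]*q[:,1]/q[:,2]+m["mtx"][1,2]]
def img(n,f=None):
    a=eyes.get_image(n)[:,:,::-1].copy()
    if f: cv2.imwrite("pics/"+f,a)
    return a
def blobs(mask,amin=30):
    cs,_=cv2.findContours(mask.astype(np.uint8),cv2.RETR_EXTERNAL,cv2.CHAIN_APPROX_NONE)
    return sorted([c for c in cs if cv2.contourArea(c)>=amin],key=cv2.contourArea,reverse=True)
E
python3 - <<'E'
from h import *
a=cv2.imread("pics/top0.png"); h=cv2.cvtColor(a,cv2.COLOR_BGR2HSV)
H,S,V=[h[...,i].astype(int) for i in range(3)]
def roi(m,x0,x1,y0,y1):
    z=np.zeros_like(m); z[y0:y1,x0:x1]=m[y0:y1,x0:x1]; return z
def rep(nm,m,z,amin=30):
    for c in blobs(m,amin):
        r=cv2.minAreaRect(c); print(nm,cv2.contourArea(c),np.round(r[0],1),np.round(r[1],1),round(r[2],1),"->",onz("top",cv2.boxPoints(r),z)[:,:2].round(4).tolist(),onz("top",r[0],z)[0].round(4))
rep("tray",roi((H>100)&(H<125)&(S>120),260,330,140,200),.022)
rep("green",roi((H>65)&(H<100)&(S>70),180,260,165,225),.056)
rep("red",roi(((H<6)|(H>174))&(S>170),325,395,185,245),.056)
rep("goboard",roi((S<125)&(V>150),180,260,165,225),.008)
rep("nogoboard",roi((S<125)&(V>150),325,395,185,245),.008)
rep("feet",roi((H>8)&(H<25)&(S<140)&(V>120),205,310,240,300),.107)
f=lambda x0,y0:cv2.resize(a[y0:y0+70,x0:x0+70],(560,560),interpolation=cv2.INTER_CUBIC)
cv2.imwrite("pics/g.png",cv2.resize(np.hstack([f(186,160),f(323,180)]),(800,400)))
# side check feet base/top pixels
E
```

```text
tray 1229.0 [294.2 169.4] [35.9 36.1] 11.3 -> [[0.6107, 0.0331], [0.7034, 0.016], [0.6863, -0.0758], [0.5937, -0.0585]] [ 0.6485 -0.0213  0.022 ]
green 124.5 [232.  194.8] [24.9  8.4] 74.1 -> [[0.6054, 0.1554], [0.6115, 0.1351], [0.5512, 0.1168], [0.5451, 0.137]] [0.5782 0.1361 0.056 ]
green 80.5 [210.7 200.8] [24.2  8.2] 74.1 -> [[0.5885, 0.2087], [0.5946, 0.1888], [0.536, 0.1708], [0.53, 0.1907]] [0.5622 0.1898 0.056 ]
red 185.5 [371.7 219.3] [11.2 25.2] 5.7 -> [[0.4907, -0.2007], [0.5541, -0.2066], [0.5516, -0.2349], [0.4883, -0.2289]] [ 0.5211 -0.2177  0.056 ]
red 172.5 [352.7 217.5] [10.6 25.4] 5.2 -> [[0.4942, -0.1538], [0.558, -0.159], [0.5559, -0.1857], [0.4921, -0.1804]] [ 0.525  -0.1697  0.056 ]
goboard 1564.0 [219.6 194.6] [38.8 44.6] 73.7 -> [[0.6126, 0.2438], [0.647, 0.1321], [0.5497, 0.102], [0.5155, 0.2133]] [0.5811 0.1728 0.008 ]
nogoboard 971.0 [358.1 213.3] [45.1 38.7] 5.7 -> [[0.4919, -0.1271], [0.5928, -0.1362], [0.5827, -0.2539], [0.4818, -0.2444]] [ 0.5372 -0.1904  0.008 ]
feet 182.0 [252.9 282.2] [15.2 15.7] 26.6 -> [[0.3556, 0.1019], [0.3894, 0.0856], [0.3735, 0.0525], [0.3397, 0.0688]] [0.3646 0.0772 0.107 ]
feet 181.5 [288.5 253.5] [15. 15.] 90.0 -> [[0.4527, 0.0105], [0.4532, -0.0258], [0.417, -0.0263], [0.4165, 0.01]] [ 0.4348 -0.0079  0.107 ]
feet 179.5 [223.5 264.5] [15. 15.] 90.0 -> [[0.424, 0.1675], [0.4245, 0.1312], [0.3883, 0.1305], [0.3878, 0.1668]] [0.4061 0.149  0.107 ]
```

View pics/g.png

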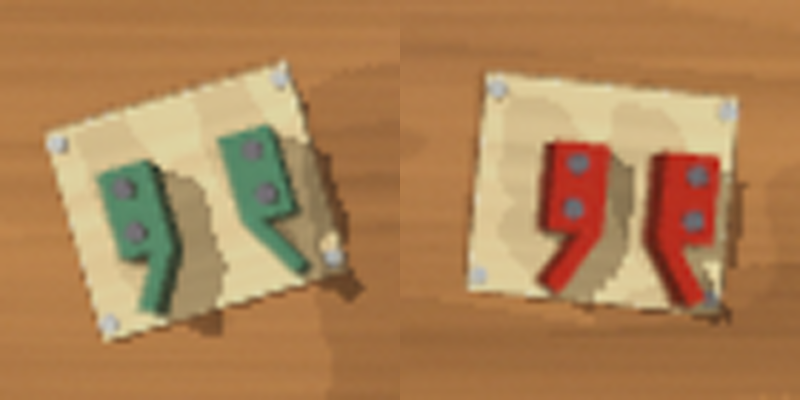

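Crop: go jaw bolts are at about (123,188), (136,232), (252,150) and (267,193). No-go bolts are at (578,162), (573,208), (698,176) and (694,221). Next I turn these into jaw positions.

```bash
python3 - <<'E'
from h import *
k=400/70
for nm,o,b,brd,bc in (("go",(186,160),[(123,188),(136,232),(252,150),(267,193)],[[0.6126,0.2438],[0.647,0.1321],[0.5497,0.102],[0.5155,0.2133]],0),
  ("nogo",(323,180),[(178,162),(173,208),(298,176),(294,221)],[[0.5928,-0.1362],[0.5827,-0.2539],[0.4818,-0.2444],[0.4919,-0.1271]],1)):
    p=onz("top",np.array(b)/k+o,.057)[:,:2]; B=np.array(brd); c=B.mean(0)
    x=(B[0]+B[1]-B[2]-B[3]); yaw=np.arctan2(x[1],x[0]); R=np.array([[np.cos(yaw),-np.sin(yaw)],[np.sin(yaw),np.cos(yaw)]])
    fx=(p[0]+p[2]-p[1]-p[3]); print(nm,"c",c,"yaw",np.degrees(yaw),"boltyaw",np.degrees(np.arctan2(fx[1],fx[0])))
    print(((p-c)@R*1000).round(1), "mean",((p.mean(0)-c)@R*1000).round(1))
# side-view check of feet: predicted head-top pixels
print(pix("side",[[.4348,-.0079,.107],[.4348,-.0079,0],[.4061,.149,.107],[.3646,.0772,.107],[.5811,.1728,.008],[.6485,-.0213,.0]]).round(1))
# board corners refined from side view: board colour mask
a=cv2.imread("pics/side0.png"); h=cv2.cvtColor(a,cv2.COLOR_BGR2HSV).astype(int)
# foot in side: circle of head top?
m=(h[...,0]>8)&(h[...,0]<25)&(h[...,1]<150)&(h[...,2]>110)
for c in blobs(m,60):
    M=cv2.boundingRect(c)
    if 180<M[0]<330 and 150<M[1]<300: print(M)
E
```

```text
go c [0.5812 0.1728] yaw 17.313739334752164 boltyaw 18.872230294154843
[[  8.3  23.7]
 [-12.   23.7]
 [  8.3 -35.7]
 [-11.9 -36.7]] mean [-1.8 -6.2]
nogo c [ 0.5373 -0.1904] yaw -5.266099788256998 boltyaw -5.250585203559198
[[  9.3  18.3]
 [-11.2  18.5]
 [  8.7 -35.1]
 [-11.3 -35.2]] mean [-1.1 -8.4]
[[226.2 195. ]
 [228.4 230.6]
 [210.6 170.4]
 [196.9 182.8]
 [270.4 192. ]
 [307.8 225. ]]
(264, 248, 41, 33)
```

Emit:
{"fn": "arm_command", "kwargs": {
  "rows": "0 0 0 0 0 0 -7; 0 0 0 0 0 0 -7; 0 0 0 0 0 0 -7; 0 0 0 0 0 0 -7; 0 0 0 0 0 0 -7"
}}

```text
time_s: 0.52
position: [0.1916, -0.5153, 0.2188]
tool_rot: [[0.563, 0.826, -0.0], [0.826, -0.563, 0.001], [0.001, -0.001, -1.0]]
ft_force: [-0.5, 0.0, 0.3]
grip_width: 0.0857
```

Emit:
{"fn": "arm_command", "kwargs": {
  "rows": "0 0 0 0 0 0 -7; 0 0 0 0 0 0 -7; 0 0 0 0 0 0 -7; 0 0 0 0 0 0 -7; 0 0 0 0 0 0 -7"
}}

```text
time_s: 0.93
position: [0.1915, -0.5154, 0.2189]
tool_rot: [[-0.013, 1.0, -0.0], [1.0, 0.013, 0.001], [0.001, -0.0, -1.0]]
ft_force: [0.1, 0.1, -0.5]
grip_width: 0.0855
```

Emit:
{"fn": "arm_command", "kwargs": {
  "rows": "0 0 0 0 0 0 -7; 0 0 0 0 0 0 -7; 0 0 0 0 0 0 -2.5; 0 0 0 0 0 0 0"
}}

```text
time_s: 1.27
position: [0.1915, -0.5154, 0.2189]
tool_rot: [[-0.292, 0.956, -0.0], [0.956, 0.292, 0.001], [0.001, 0.0, -1.0]]
ft_force: [-0.6, -0.2, -0.1]
grip_width: 0.0854
```

Emit:
{"fn": "arm_command", "kwargs": {
  "rows": "0 20 18 0 0 0 0; 0 28 25.7 0 0 0 0; 0 28 25.7 0 0 0 0; 0 28 25.7 0 0 0 0; 0 28 25.7 0 0 0 0"
}}

```text
time_s: 1.68
position: [0.2691, -0.3524, 0.219]
tool_rot: [[-0.288, 0.958, -0.0], [0.958, 0.288, 0.0], [0.0, 0.0, -1.0]]
ft_force: [0.8, -0.5, -0.2]
grip_width: 0.0855
```

Emit:
{"fn": "arm_command", "kwargs": {
  "rows": "0 28 25.7 0 0 0 0; 0 28 25.7 0 0 0 0; 0 28 25.7 0 0 0 0; 0 28 25.7 0 0 0 0; 0 28 25.7 0 0 0 0"
}}

```text
time_s: 2.1
position: [0.3514, -0.181, 0.2193]
tool_rot: [[-0.288, 0.958, 0.0], [0.958, 0.288, -0.0], [-0.0, 0.0, -1.0]]
ft_force: [0.8, 0.3, 0.2]
grip_width: 0.086
```

Emit:
{"fn": "arm_command", "kwargs": {
  "rows": "0 28 25.7 0 0 0 0; 0 28 25.7 0 0 0 0; 0 28 25.7 0 0 0 0; 0 28 25.7 0 0 0 0; 0 28 25.7 0 0 0 0"
}}

```text
time_s: 2.52
position: [0.4338, -0.0096, 0.2192]
tool_rot: [[-0.289, 0.957, 0.0], [0.957, 0.289, -0.0], [-0.0, 0.0, -1.0]]
ft_force: [-0.0, -1.2, 0.1]
grip_width: 0.0853
```

Emit:
{"fn": "arm_command", "kwargs": {
  "rows": "0 0 0 20 0 0 0; 0 0 0 20 0 0 0; 0 0 0 0 0 0 0; 0 0 0 0 0 0 0"
}}

```text
time_s: 2.85
position: [0.4331, -0.0115, 0.179]
tool_rot: [[-0.289, 0.957, -0.002], [0.957, 0.289, 0.001], [0.001, -0.002, -1.0]]
ft_force: [0.5, -0.5, -0.0]
grip_width: 0.0851
```

```bash
python3 - <<'E'
from h import *
a=img("top","t1.png"); s=img("side","s1.png")
o=readout.observe(); print(o["position"],o["ft_force"],o["q"].round(1))
cv2.imwrite("pics/v1.png",np.hstack([cv2.resize(a[200:320,200:360],(400,300)),cv2.resize(s[120:270,150:350],(400,300))]))
E
```

```text
[ 0.43383636 -0.01205035  0.18021033] [-0.19863439  0.65246153 -0.67376312] [-17.3  12.3  95.4   0.   72.2 -34.1]
```

View pics/v1.png

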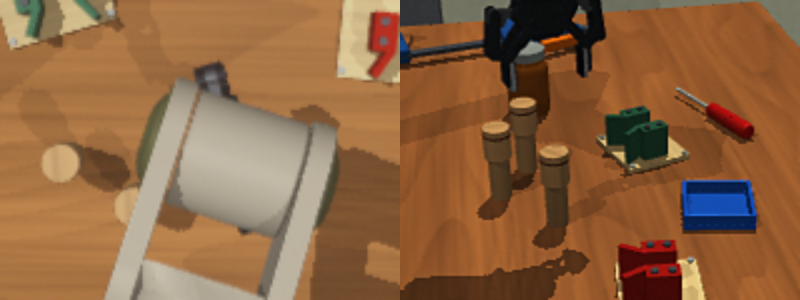

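The side crop shows the target foot (front-most, crop (555,150)) under the open gripper, with nothing around the fingers. I'll correct by a few mm and go down.

Emit:
{"fn": "arm_command", "kwargs": {
  "rows": "0 3 3 20 0 0 0; 0 0 0 25 0 0 0; 0 0 0 25 0 0 0; 0 0 0 20 0 0 0; 0 0 0 5 0 0 0"
}}

```text
time_s: 3.37
position: [0.4347, -0.0081, 0.0829]
tool_rot: [[-0.289, 0.957, -0.002], [0.957, 0.289, 0.001], [0.001, -0.002, -1.0]]
ft_force: [-1.1, 0.1, -0.1]
grip_width: 0.0857
```

Emit:
{"fn": "arm_command", "kwargs": {
  "rows": "0 0 0 0 0 0 0; 0.3 0 0 0 0 0 0; 0.4 0 0 0 0 0 0; 0.5 0 0 0 0 0 0; 0.6 0 0 0 0 0 0",
  "squeeze": 40
}}

```text
time_s: 3.78
position: [0.4359, -0.008, 0.0851]
tool_rot: [[-0.29, 0.957, 0.002], [0.957, 0.29, -0.001], [-0.001, 0.002, -1.0]]
ft_force: [0.6, 0.4, 0.2]
grip_width: 0.0389
```

Emit:
{"fn": "arm_command", "kwargs": {
  "rows": "0.7 0 0 0 0 0 0; 0.9 0 0 0 0 0 0; 1 0 0 0 0 0 0; 1 0 0 0 0 0 0; 1 0 0 0 0 0 0",
  "squeeze": 40
}}

```text
time_s: 4.2
position: [0.4361, -0.008, 0.0853]
tool_rot: [[-0.291, 0.957, 0.002], [0.957, 0.291, -0.001], [-0.001, 0.002, -1.0]]
ft_force: [-0.3, -0.4, 7.5]
grip_width: 0.0359
```

```bash
python3 - <<'E'
from h import *
s=img("side","s2.png")
o=readout.observe(); print(o["position"],o["tool_rot"].round(4),o["ft_force"],o["grip_width"])
cv2.imwrite("pics/v2.png",cv2.resize(s[130:270,160:340],(720,560)))
E
```

```text
[ 0.43608796 -0.00802605  0.08532024] [[-2.905e-01  9.569e-01  2.300e-03]
 [ 9.569e-01  2.905e-01 -8.000e-04]
 [-1.400e-03  1.900e-03 -1.000e+00]] [-0.80437971  0.35408593  7.65122352] 0.03609491163206255
```

View pics/v2.png

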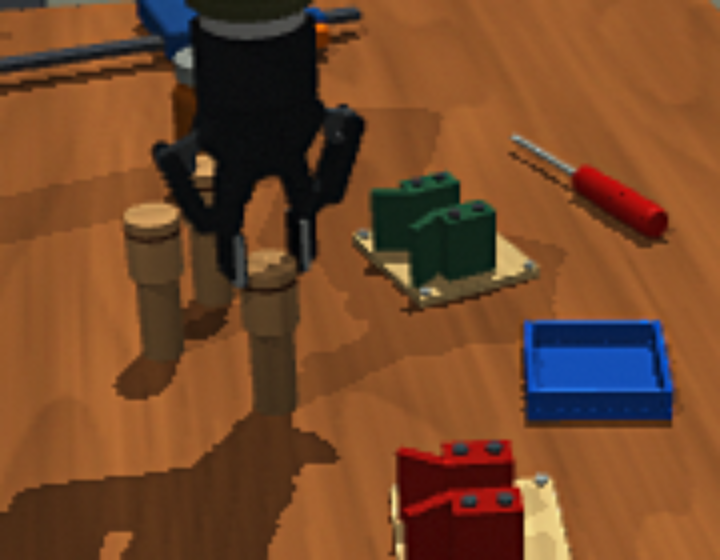

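The foot is held near the head top, with the fingers either side of it at crop (270,265). The pad width reads 36 mm against 38 nominal. Next I lift it 14 mm and carry it low to the go funnel.

Emit:
{"fn": "arm_command", "kwargs": {
  "rows": "1 0 0 -7 0 0 -0.4; 1 0 0 -7 0 0 0; 1 15.4 13.4 0 0 0 0; 1 15.4 13.4 0 0 0 0; 1 15.4 13.4 0 0 0 0"
}}

```text
time_s: 4.67
position: [0.4606, 0.0488, 0.0991]
tool_rot: [[-0.296, 0.955, 0.001], [0.955, 0.296, -0.0], [-0.0, 0.001, -1.0]]
ft_force: [0.9, -0.3, -0.7]
grip_width: 0.0357
```

Emit:
{"fn": "arm_command", "kwargs": {
  "rows": "1 15.4 13.4 0 0 0 0; 1 15.4 13.4 0 0 0 0; 1 15.4 13.4 0 0 0 0; 1 15.4 13.4 0 0 0 0; 1 15.4 13.4 0 0 0 0"
}}

```text
time_s: 5.08
position: [0.5015, 0.1428, 0.099]
tool_rot: [[-0.297, 0.955, 0.0], [0.955, 0.297, 0.0], [-0.0, 0.0, -1.0]]
ft_force: [0.2, 0.1, -1.0]
grip_width: 0.0358
```

Emit:
{"fn": "arm_command", "kwargs": {
  "rows": "1 0 0 0 0 0 0; 1 0 0 0 0 0 0; 1 0 0 0 0 0 0"
}}

```text
time_s: 5.33
position: [0.5009, 0.1413, 0.0985]
tool_rot: [[-0.297, 0.955, -0.0], [0.955, 0.297, -0.0], [-0.0, -0.0, -1.0]]
ft_force: [0.1, -0.2, -0.2]
grip_width: 0.0358
```

```bash
python3 - <<'E'
from h import *
s=img("side","s3.png");a=img("top","t3.png")
o=readout.observe(); print(o["position"],o["tool_rot"].round(4),o["ft_force"],o["wrist_torque"],o["grip_width"])
cv2.imwrite("pics/v3.png",np.hstack([cv2.resize(s[130:240,200:320],(440,400)),cv2.resize(a[150:260,180:280],(360,400))]))
E
```

```text
[0.50089982 0.14095089 0.09846811] [[-2.963e-01  9.551e-01 -2.000e-04]
 [ 9.551e-01  2.963e-01 -1.000e-04]
 [-1.000e-04 -2.000e-04 -1.000e+00]] [ 0.46473045  0.84945648 -1.67050559] [ 0.02800797 -0.01348613 -0.03193791] 0.03629478795593982
```

View pics/v3.png

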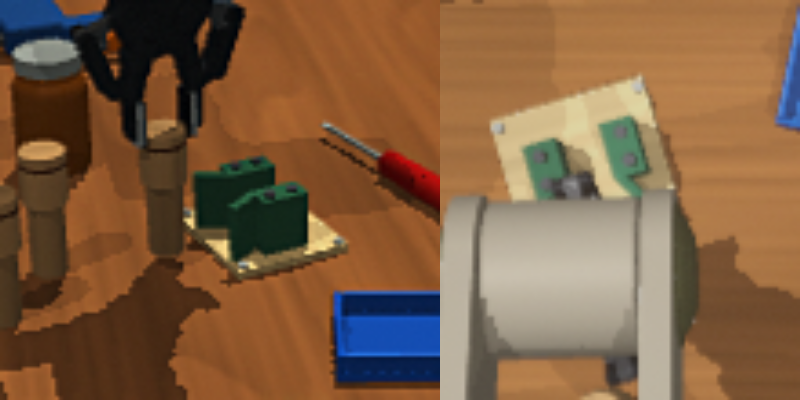

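The side crop shows the foot upright and low in front of the go funnel. I'm advancing into the funnel, slowly near the throat.

Emit:
{"fn": "arm_command", "kwargs": {
  "rows": "1 0 11 0 0 0 0; 1 0 11 0 0 0 0; 1 0 11 0 0 0 0; 1 0 10 0 0 0 0; 1 0 0 0 0 0 0"
}}

```text
time_s: 5.85
position: [0.5434, 0.1539, 0.0983]
tool_rot: [[-0.296, 0.955, 0.001], [0.955, 0.296, 0.0], [-0.0, 0.001, -1.0]]
ft_force: [0.3, 0.9, -0.1]
grip_width: 0.0357
```

Emit:
{"fn": "arm_command", "kwargs": {
  "rows": "1 0 2 0 0 0 0; 1 0 2 0 0 0 0; 1 0 2 0 0 0 0; 1 0 0 0 0 0 0"
}}

```text
time_s: 6.18
position: [0.548, 0.1561, 0.0983]
tool_rot: [[-0.297, 0.955, 0.0], [0.955, 0.297, 0.0], [-0.0, 0.0, -1.0]]
ft_force: [0.9, 0.7, -0.9]
grip_width: 0.0357
```

Emit:
{"fn": "arm_command", "kwargs": {
  "rows": "1 0 1.5 0 0 0 0; 1 0 1.5 0 0 0 0; 1 0 0 0 0 0 0"
}}

```text
time_s: 6.43
position: [0.551, 0.1572, 0.0982]
tool_rot: [[-0.297, 0.955, 0.0], [0.955, 0.297, 0.0], [-0.0, 0.0, -1.0]]
ft_force: [0.4, 0.5, -0.8]
grip_width: 0.0359
```

```bash
cat >> h.py <<'E'
G={"go":((.5812,.1728),17.3),"nogo":((.5373,-.1904),-5.26)}
def st(g):
    o=readout.observe(); c,y=G[g]; y=np.radians(y); R=np.array([[np.cos(y),-np.sin(y)],[np.sin(y),np.cos(y)]])
    print(round(o["time_s"],2),"xy mm",((o["position"][:2]-c)@R*1000).round(2),"z",o["position"][2].round(4),"F",(o["ft_force"][:2]@R).round(2),"Fz",o["ft_force"][2].round(2),"M",(o["wrist_torque"][:2]@R).round(3),"w",o["grip_width"].round(4))
E
python3 -c "
from h import *
st('go')"
```

```text
Traceback (most recent call last):
  File "h.py", line 23, in st
    print(round(o["time_s"],2),"xy mm",((o["position"][:2]-c)@R*1000).round(2),"z",o["position"][2].round(4),"F",(o["ft_force"][:2]@R).round(2),"Fz",o["ft_force"][2].round(2),"M",(o["wrist_torque"][:2]@R).round(3),"w",o["grip_width"].round(4))
                                                                                                                                                                                                                          ^^^^^^^^^^^^^^^^^^^^^
AttributeError: 'float' object has no attribute 'round'
```

Emit:
{"fn": "arm_command", "kwargs": {
  "rows": "1 0 1.5 0 0 0 0; 1 0 1.5 0 0 0 0; 1 0 0 0 0 0 0"
}}

```text
time_s: 6.68
position: [0.5539, 0.1581, 0.0982]
tool_rot: [[-0.297, 0.955, 0.0], [0.955, 0.297, 0.0], [-0.0, 0.0, -1.0]]
ft_force: [0.4, 0.1, 0.7]
grip_width: 0.036
```

```bash
sed -i 's/o\["grip_width"\].round(4)/round(o["grip_width"],4)/' h.py; python3 -c "
from h import *
st('go')"
```

```text
6.68 xy mm [-30.4   -5.93] z 0.0982 F [ 0.43 -0.  ] Fz 0.69 M [0.    0.015] w 0.036
```

Emit:
{"fn": "arm_command", "kwargs": {
  "rows": "1 0 1.5 0 0 0 0; 1 0 1 0 0 0 0; 1 0 0 0 0 0 0"
}}

```text
time_s: 6.93
position: [0.5563, 0.1588, 0.0982]
tool_rot: [[-0.297, 0.955, 0.0], [0.955, 0.297, 0.0], [-0.0, 0.0, -1.0]]
ft_force: [0.3, 0.2, -0.7]
grip_width: 0.0358
```

```bash
python3 -c "
from h import *
st('go')"
```

```text
6.93 xy mm [-27.97  -5.94] z 0.0982 F [0.34 0.14] Fz -0.68 M [-0.015 -0.037] w 0.0358
```

Emit:
{"fn": "arm_command", "kwargs": {
  "rows": "1 0 1 0 0 0 0; 1 0 1 0 0 0 0; 1 0 0 0 0 0 0"
}}

```text
time_s: 7.18
position: [0.5582, 0.1594, 0.0982]
tool_rot: [[-0.297, 0.955, 0.0], [0.955, 0.297, 0.0], [0.0, 0.0, -1.0]]
ft_force: [0.2, 0.4, -0.8]
grip_width: 0.0358
```

Emit:
{"fn": "arm_command", "kwargs": {
  "rows": "1 0 1 0 0 0 0; 1 0 1 0 0 0 0; 1 0 0 0 0 0 0"
}}

```text
time_s: 7.43
position: [0.5601, 0.16, 0.0982]
tool_rot: [[-0.297, 0.955, 0.0], [0.955, 0.297, 0.0], [-0.0, 0.0, -1.0]]
ft_force: [-0.3, -0.6, -0.7]
grip_width: 0.0359
```

```bash
python3 -c "
from h import *
st('go')"
```

```text
7.43 xy mm [-23.98  -5.95] z 0.0982 F [-0.49 -0.51] Fz -0.74 M [ 0.041 -0.022] w 0.0359
```

Emit:
{"fn": "arm_command", "kwargs": {
  "rows": "1 0 1 0 0 0 0; 1 0 1 0 0 0 0; 1 0 0 0 0 0 0"
}}

```text
time_s: 7.68
position: [0.562, 0.1606, 0.0982]
tool_rot: [[-0.297, 0.955, 0.0], [0.955, 0.297, 0.0], [-0.0, 0.0, -1.0]]
ft_force: [-0.1, 0.3, -1.0]
grip_width: 0.036
```

```bash
python3 -c "
from h import *
st('go')"
```

```text
7.68 xy mm [-21.97  -5.97] z 0.0982 F [-0.01  0.3 ] Fz -1.03 M [ 0.005 -0.005] w 0.036
```

Emit:
{"fn": "arm_command", "kwargs": {
  "rows": "1 0 1 0 0 0 0; 1 0 1 0 0 0 0; 1 0 0 0 0 0 0"
}}

```text
time_s: 7.93
position: [0.5639, 0.1612, 0.0982]
tool_rot: [[-0.297, 0.955, 0.0], [0.955, 0.297, 0.0], [-0.0, 0.0, -1.0]]
ft_force: [-0.1, 0.2, 0.1]
grip_width: 0.0358
```

```bash
python3 -c "
from h import *
st('go')"
```

```text
7.93 xy mm [-19.96  -5.98] z 0.0982 F [-0.03  0.24] Fz 0.09 M [-0.037 -0.013] w 0.0358
```

Emit:
{"fn": "arm_command", "kwargs": {
  "rows": "1 0 1 0 0 0 0; 1 0 1 0 0 0 0; 1 0 1 0 0 0 0; 1 0 0 0 0 0 0"
}}

```text
time_s: 8.27
position: [0.5668, 0.1621, 0.0982]
tool_rot: [[-0.297, 0.955, 0.0], [0.955, 0.297, 0.0], [-0.0, 0.0, -1.0]]
ft_force: [0.0, -1.0, -1.5]
grip_width: 0.036
```

```bash
python3 -c "
from h import *
st('go')"
```

```text
8.27 xy mm [-16.98  -5.96] z 0.0982 F [-0.28 -0.94] Fz -1.47 M [0.042 0.041] w 0.036
```

Emit:
{"fn": "arm_command", "kwargs": {
  "rows": "1 0 1 0 0 0 0; 1 0 1 0 0 0 0; 1 0 1 0 0 0 0; 1 0 0 0 0 0 0"
}}

```text
time_s: 8.6
position: [0.5696, 0.163, 0.0982]
tool_rot: [[-0.297, 0.955, 0.0], [0.955, 0.297, 0.0], [-0.0, 0.0, -1.0]]
ft_force: [-0.5, 0.1, -1.0]
grip_width: 0.0357
```

```bash
python3 -c "
from h import *
st('go')"
```

```text
8.6 xy mm [-13.98  -5.95] z 0.0982 F [-0.46  0.23] Fz -0.99 M [-0.05   0.042] w 0.0357
```

Emit:
{"fn": "arm_command", "kwargs": {
  "rows": "1 0 1.5 0 0 0 0; 1 0 1.5 0 0 0 0; 1 0 1.5 0 0 0 0; 1 0 1.5 0 0 0 0; 1 0 1.5 0 0 0 0"
}}

```text
time_s: 9.02
position: [0.5768, 0.1652, 0.0982]
tool_rot: [[-0.297, 0.955, 0.0], [0.955, 0.297, 0.0], [-0.0, 0.0, -1.0]]
ft_force: [0.1, 0.3, -0.0]
grip_width: 0.0356
```

```bash
python3 -c "
from h import *
st('go')"
```

```text
9.02 xy mm [-6.48 -5.93] z 0.0982 F [0.19 0.3 ] Fz -0.03 M [ 0.043 -0.024] w 0.0356
```

Emit:
{"fn": "arm_command", "kwargs": {
  "rows": "1 0 1.5 0 0 0 0; 1 0 1.5 0 0 0 0; 1 0 1.5 0 0 0 0; 1 0 1.5 0 0 0 0; 1 0 1.5 0 0 0 0"
}}

```text
time_s: 9.43
position: [0.5839, 0.1674, 0.0982]
tool_rot: [[-0.297, 0.955, -0.0], [0.955, 0.297, -0.0], [0.0, -0.0, -1.0]]
ft_force: [0.6, 0.2, 0.2]
grip_width: 0.036
```

```bash
python3 -c "
from h import *
st('go')"
```

```text
9.43 xy mm [ 0.97 -5.93] z 0.0982 F [0.65 0.02] Fz 0.21 M [0.015 0.021] w 0.036
```

Emit:
{"fn": "arm_command", "kwargs": {
  "rows": "1 0 1.5 0 0 0 0; 1 0 1.5 0 0 0 0; 1 0 1.5 0 0 0 0; 1 0 1.5 0 0 0 0; 1 0 1.5 0 0 0 0"
}}

```text
time_s: 9.85
position: [0.5911, 0.1697, 0.0982]
tool_rot: [[-0.297, 0.955, -0.0], [0.955, 0.297, 0.0], [0.0, -0.0, -1.0]]
ft_force: [-1.0, 0.2, -0.9]
grip_width: 0.0359
```

```bash
python3 -c "
from h import *
st('go')"
```

```text
9.85 xy mm [ 8.48 -5.94] z 0.0982 F [-0.91  0.49] Fz -0.88 M [-0.017 -0.017] w 0.0359
```

Emit:
{"fn": "arm_command", "kwargs": {
  "rows": "1 0 1.5 0 0 0 0; 1 0 1.5 0 0 0 0; 1 0 1.5 0 0 0 0; 1 0 1.5 0 0 0 0; 1 0 1.5 0 0 0 0"
}}

```text
time_s: 10.27
position: [0.5982, 0.1719, 0.0982]
tool_rot: [[-0.297, 0.955, -0.0], [0.955, 0.297, -0.0], [-0.0, -0.0, -1.0]]
ft_force: [0.4, 0.2, -1.0]
grip_width: 0.0357
```

```bash
python3 -c "
from h import *
st('go')"
```

```text
10.27 xy mm [15.98 -5.95] z 0.0982 F [0.43 0.04] Fz -1.03 M [-0.025  0.059] w 0.0357
```

Emit:
{"fn": "arm_command", "kwargs": {
  "rows": "1 0 2 0 0 0 0; 1 0 2 0 0 0 0; 1 0 2 0 0 0 0; 1 0 2 0 0 0 0; 1 0 2 0 0 0 0"
}}

```text
time_s: 10.68
position: [0.6079, 0.1749, 0.0982]
tool_rot: [[-0.297, 0.955, 0.0], [0.955, 0.297, 0.0], [0.0, 0.0, -1.0]]
ft_force: [0.1, 0.0, -0.5]
grip_width: 0.0359
```

Emit:
{"fn": "arm_command", "kwargs": {
  "rows": "1 0 2 0 0 0 0; 1 0 2 0 0 0 0; 1 0 2 0 0 0 0; 1 0 2 0 0 0 0; 1 0 2 0 0 0 0"
}}

```text
time_s: 11.1
position: [0.6174, 0.1778, 0.0982]
tool_rot: [[-0.297, 0.955, -0.0], [0.955, 0.297, 0.0], [0.0, -0.0, -1.0]]
ft_force: [0.0, -0.3, 0.0]
grip_width: 0.036
```

Emit:
{"fn": "arm_command", "kwargs": {
  "rows": "1 0 4 0 0 0 0; 1 0 4 0 0 0 0; 1 0 4 0 0 0 0; 1 0 0 0 0 0 0; 1 0 0 0 0 0 0"
}}

```text
time_s: 11.52
position: [0.6288, 0.1814, 0.0981]
tool_rot: [[-0.297, 0.955, -0.0], [0.955, 0.297, -0.0], [-0.0, -0.0, -1.0]]
ft_force: [0.0, 0.3, -0.1]
grip_width: 0.0355
```

```bash
python3 - <<'E'
from h import *
st('go')
s=img("side","s4.png"); cv2.imwrite("pics/v4.png",cv2.resize(s[110:290,200:440],(720,540)))
E
```

```text
11.52 xy mm [47.99 -5.95] z 0.0981 F [0.14 0.32] Fz -0.12 M [0.01  0.044] w 0.0355
```

View pics/v4.png

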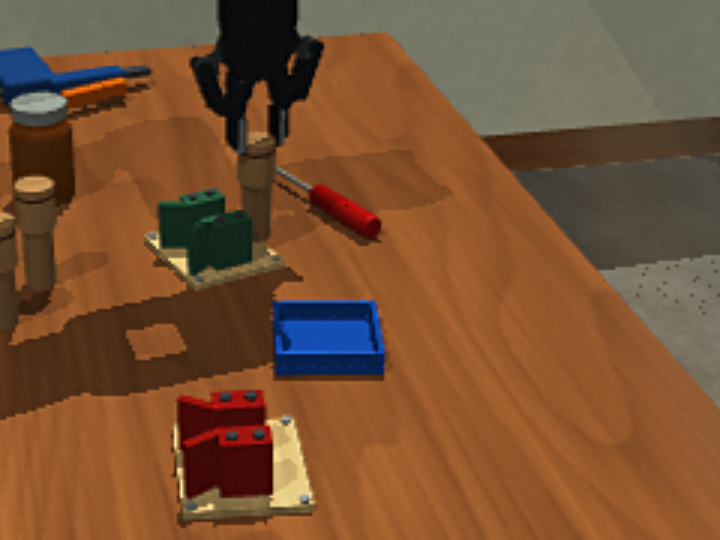

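The foot is clear past the go jaws and upright (crop (255,190)), with the screwdriver untouched. I'll lift it, carry it to the front of the red gauge and turn it to that gauge's yaw.

Emit:
{"fn": "arm_command", "kwargs": {
  "rows": "1 0 0 -20 0 0 0; 1 0 0 -35 0 0 0; 1 0 0 -35 0 0 0; 1 -15.3 -13.6 0 0 0 0; 1 -24 -22 0 0 0 0"
}}

```text
time_s: 11.98
position: [0.6072, 0.1345, 0.1903]
tool_rot: [[-0.3, 0.954, 0.005], [0.954, 0.3, 0.001], [-0.001, 0.005, -1.0]]
ft_force: [0.6, -0.9, -2.1]
grip_width: 0.0362
```

Emit:
{"fn": "arm_command", "kwargs": {
  "rows": "1 -24 -22.2 0 0 0 0; 1 -24 -22.2 0 0 0 0; 1 -24 -22.2 0 0 0 0; 1 -24 -22.2 0 0 0 0; 1 -24 -22.2 0 0 0 0"
}}

```text
time_s: 12.4
position: [0.5349, -0.0155, 0.1884]
tool_rot: [[-0.297, 0.955, 0.0], [0.955, 0.297, -0.0], [-0.0, 0.0, -1.0]]
ft_force: [0.9, -0.0, -0.7]
grip_width: 0.0355
```

Emit:
{"fn": "arm_command", "kwargs": {
  "rows": "1 -24 -22.2 0 0 0 0; 1 -24 -22.2 0 0 0 0; 1 -24 -22.2 0 0 0 0; 1 -24 -22.2 0 0 0 0; 1 -24 -22.2 0 0 0 0"
}}

```text
time_s: 12.82
position: [0.4646, -0.163, 0.1885]
tool_rot: [[-0.297, 0.955, 0.0], [0.955, 0.297, -0.0], [-0.0, 0.0, -1.0]]
ft_force: [1.4, -0.4, -0.7]
grip_width: 0.0356
```

Emit:
{"fn": "arm_command", "kwargs": {
  "rows": "1 -24 -22 0 0 0 5.6; 1 0 0 0 0 0 5.6; 1 0 0 0 0 0 5.6; 1 0 0 0 0 0 5.8; 1 0 0 0 0 0 0"
}}

```text
time_s: 13.23
position: [0.4515, -0.1915, 0.1883]
tool_rot: [[0.097, 0.995, 0.0], [0.995, -0.097, -0.0], [-0.0, 0.0, -1.0]]
ft_force: [-0.9, 0.4, -1.1]
grip_width: 0.0354
```

```bash
python3 - <<'E'
from h import *
st('nogo'); o=readout.observe(); print(o["position"],o["tool_rot"].round(4),o["q"].round(1))
E
```

```text
13.23 xy mm [-85.33  -8.93] z 0.1883 F [-0.96  0.26] Fz -1.13 M [ 0.007 -0.028] w 0.0354
[ 0.45151176 -0.19147233  0.18834726] [[ 9.670e-02  9.953e-01  1.000e-04]
 [ 9.953e-01 -9.670e-02 -0.000e+00]
 [-0.000e+00  1.000e-04 -1.000e+00]] [-36.8  17.4  86.6   0.   76.  -31.3]
```

Emit:
{"fn": "arm_command", "kwargs": {
  "rows": "1 0 0 30 0 0 -0.3; 1 0 0 30 0 0 0; 1 0 0 20 0 0 0; 1 0 0 10 0 0 0; 1 0 0 0 0 0 0"
}}

```text
time_s: 13.65
position: [0.4508, -0.1905, 0.0963]
tool_rot: [[0.084, 0.996, -0.003], [0.996, -0.084, 0.003], [0.002, -0.004, -1.0]]
ft_force: [0.6, -0.6, -0.3]
grip_width: 0.036
```

Emit:
{"fn": "arm_command", "kwargs": {
  "rows": "1 0 11 0 0 0 0; 1 0 11 0 0 0 0; 1 0 11 0 0 0 0; 1 0 7 0 0 0 0; 1 0 0 0 0 0 0"
}}

```text
time_s: 14.07
position: [0.4929, -0.1951, 0.0989]
tool_rot: [[0.085, 0.996, 0.002], [0.996, -0.085, -0.001], [-0.001, 0.002, -1.0]]
ft_force: [0.3, 0.1, 0.5]
grip_width: 0.0361
```

```bash
python3 - <<'E'
from h import *
st('nogo')
s=img("side","s5.png"); cv2.imwrite("pics/v5.png",cv2.resize(s[170:300,200:360],(640,520)))
E
```

```text
14.07 xy mm [-43.82  -8.75] z 0.0989 F [0.31 0.18] Fz 0.49 M [-0.071 -0.019] w 0.0361
```

View pics/v5.png

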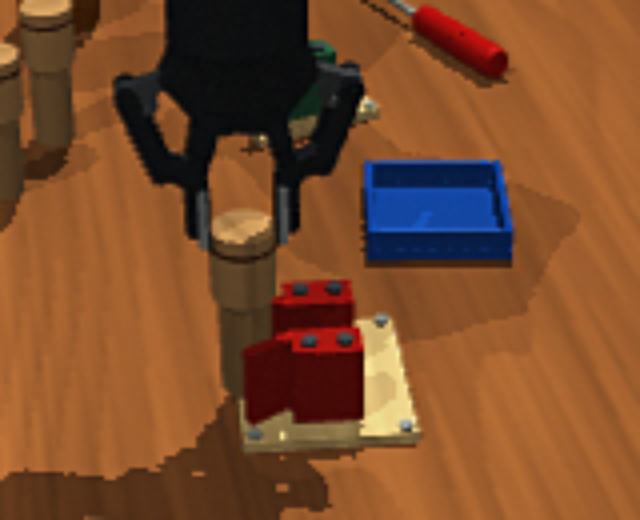

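The foot is in the red funnel mouth, upright between the flanks. I'm creeping forward and watching the force.

Emit:
{"fn": "arm_command", "kwargs": {
  "rows": "1 0 2 0 0 0 0; 1 0 2 0 0 0 0; 1 0 2 0 0 0 0; 1 0 1.5 0 0 0 0; 1 0 0 0 0 0 0"
}}

```text
time_s: 14.53
position: [0.4993, -0.1956, 0.0983]
tool_rot: [[0.087, 0.996, 0.0], [0.996, -0.087, -0.0], [-0.0, 0.0, -1.0]]
ft_force: [0.3, 0.3, -0.5]
grip_width: 0.0358
```

```bash
python3 -c "
from h import *
st('nogo')"
```

```text
14.53 xy mm [-37.38  -8.66] z 0.0983 F [0.23 0.37] Fz -0.51 M [-0.023  0.064] w 0.0358
```

Emit:
{"fn": "arm_command", "kwargs": {
  "rows": "1 0 1 0 0 0 0; 1 0 1 0 0 0 0; 1 0 0 0 0 0 0"
}}

```text
time_s: 14.78
position: [0.5012, -0.1957, 0.0982]
tool_rot: [[0.087, 0.996, 0.0], [0.996, -0.087, -0.0], [-0.0, 0.0, -1.0]]
ft_force: [0.6, 0.8, -1.0]
grip_width: 0.0357
```

```bash
python3 -c "
from h import *
st('nogo')"
```

```text
14.78 xy mm [-35.46  -8.59] z 0.0982 F [0.47 0.89] Fz -0.96 M [ 0.008 -0.027] w 0.0357
```

Emit:
{"fn": "arm_command", "kwargs": {
  "rows": "1 0 1 0 0 0 0; 1 0 1 0 0 0 0; 1 0 0 0 0 0 0"
}}

```text
time_s: 15.03
position: [0.5033, -0.1959, 0.0982]
tool_rot: [[0.087, 0.996, 0.0], [0.996, -0.087, -0.0], [-0.0, 0.0, -1.0]]
ft_force: [0.1, -0.2, -0.9]
grip_width: 0.0359
```

```bash
python3 -c "
from h import *
st('nogo')"
```

```text
15.03 xy mm [-33.4   -8.59] z 0.0982 F [ 0.09 -0.19] Fz -0.9 M [-0.023  0.039] w 0.0359
```

Emit:
{"fn": "arm_command", "kwargs": {
  "rows": "1 0 1 0 0 0 0; 1 0 0 0 0 0 0"
}}

```text
time_s: 15.2
position: [0.5042, -0.1959, 0.0982]
tool_rot: [[0.087, 0.996, 0.0], [0.996, -0.087, -0.0], [0.0, 0.0, -1.0]]
ft_force: [-0.0, -0.5, -0.5]
grip_width: 0.036
```

```bash
python3 -c "
from h import *
st('nogo')"
```

```text
15.2 xy mm [-32.44  -8.55] z 0.0982 F [ 0.04 -0.55] Fz -0.53 M [ 0.023 -0.026] w 0.036
```

Emit:
{"fn": "arm_command", "kwargs": {
  "rows": "1 0 1 0 0 0 0; 1 0 0 0 0 0 0"
}}

```text
time_s: 15.37
position: [0.5052, -0.196, 0.0982]
tool_rot: [[0.087, 0.996, 0.0], [0.996, -0.087, -0.0], [-0.0, 0.0, -1.0]]
ft_force: [-0.0, -0.3, -0.8]
grip_width: 0.0362
```

```bash
python3 -c "
from h import *
st('nogo')"
```

```text
15.37 xy mm [-31.43  -8.56] z 0.0982 F [-0.01 -0.35] Fz -0.75 M [-0.006  0.023] w 0.0362
```

Emit:
{"fn": "arm_command", "kwargs": {
  "rows": "1 0 1 0 0 0 0; 1 0 0 0 0 0 0"
}}

```text
time_s: 15.53
position: [0.5062, -0.1961, 0.0982]
tool_rot: [[0.087, 0.996, 0.0], [0.996, -0.087, 0.0], [0.0, 0.0, -1.0]]
ft_force: [-0.1, -0.4, -0.5]
grip_width: 0.0357
```

```bash
python3 -c "
from h import *
st('nogo')"
```

```text
15.53 xy mm [-30.45  -8.54] z 0.0982 F [-0.07 -0.36] Fz -0.46 M [0.031 0.018] w 0.0357
```

Emit:
{"fn": "arm_command", "kwargs": {
  "rows": "1 0 0.7 0 0 0 0; 1 0 0 0 0 0 0"
}}

```text
time_s: 15.7
position: [0.5069, -0.1961, 0.0982]
tool_rot: [[0.087, 0.996, 0.0], [0.996, -0.087, 0.0], [0.0, -0.0, -1.0]]
ft_force: [0.2, 0.3, -0.8]
grip_width: 0.0355
```

```bash
python3 -c "
from h import *
st('nogo')"
```

```text
15.7 xy mm [-29.79  -8.51] z 0.0982 F [0.16 0.27] Fz -0.78 M [ 0.04  -0.082] w 0.0355
```

Emit:
{"fn": "arm_command", "kwargs": {
  "rows": "1 0 0.7 0 0 0 0; 1 0 0 0 0 0 0"
}}

```text
time_s: 15.87
position: [0.5075, -0.1962, 0.0982]
tool_rot: [[0.087, 0.996, -0.0], [0.996, -0.087, 0.0], [0.0, -0.0, -1.0]]
ft_force: [0.3, -0.3, 0.0]
grip_width: 0.0359
```

```bash
python3 -c "
from h import *
st('nogo')"
```

```text
15.87 xy mm [-29.19  -8.47] z 0.0982 F [ 0.28 -0.31] Fz 0.02 M [0.056 0.072] w 0.0359
```

Emit:
{"fn": "arm_command", "kwargs": {
  "rows": "1 0 0.7 0 0 0 0; 1 0 0 0 0 0 0"
}}

```text
time_s: 16.03
position: [0.5081, -0.1962, 0.0982]
tool_rot: [[0.087, 0.996, -0.0], [0.996, -0.087, 0.0], [0.0, -0.0, -1.0]]
ft_force: [-0.7, 1.3, -0.2]
grip_width: 0.0359
```

```bash
python3 -c "
from h import *
st('nogo')"
```

```text
16.03 xy mm [-28.5   -8.46] z 0.0982 F [-0.79  1.28] Fz -0.19 M [0.097 0.153] w 0.0359
```

Emit:
{"fn": "arm_command", "kwargs": {
  "rows": "1 0 0.7 0 0 0 0; 1 0 0 0 0 0 0"
}}

```text
time_s: 16.2
position: [0.5086, -0.1962, 0.0981]
tool_rot: [[0.087, 0.996, -0.001], [0.996, -0.087, 0.0], [0.0, -0.001, -1.0]]
ft_force: [-0.6, 1.0, 0.6]
grip_width: 0.0355
```

```bash
python3 -c "
from h import *
st('nogo')"
```

```text
16.2 xy mm [-28.   -8.4] z 0.0981 F [-0.73  0.97] Fz 0.64 M [0.161 0.386] w 0.0355
```

Emit:
{"fn": "arm_command", "kwargs": {
  "rows": "1 0 0.5 0 0 0 0; 1 0 0 0 0 0 0"
}}

```text
time_s: 16.37
position: [0.5089, -0.1962, 0.0981]
tool_rot: [[0.087, 0.996, -0.001], [0.996, -0.087, 0.001], [0.0, -0.001, -1.0]]
ft_force: [-3.9, 2.3, 1.4]
grip_width: 0.0359
```

```bash
python3 -c "
from h import *
st('nogo')"
```

```text
16.37 xy mm [-27.73  -8.35] z 0.0981 F [-4.06  1.93] Fz 1.42 M [0.238 0.882] w 0.0359
```

Emit:
{"fn": "arm_command", "kwargs": {
  "rows": "1 0.3 0.3 0 0 0 0; 1 0 0 0 0 0 0; 1 0 0 0 0 0 0"
}}

```text
time_s: 16.62
position: [0.5092, -0.1959, 0.0981]
tool_rot: [[0.087, 0.996, -0.001], [0.996, -0.087, 0.001], [0.0, -0.001, -1.0]]
ft_force: [-4.9, 1.0, 1.0]
grip_width: 0.0358
```

```bash
python3 -c "
from h import *
st('nogo')"
```

```text
16.62 xy mm [-27.43  -8.06] z 0.0981 F [-4.97  0.55] Fz 0.99 M [0.165 1.157] w 0.0358
```

Emit:
{"fn": "arm_command", "kwargs": {
  "rows": "1 0.1 0.4 0 0 0 0; 1 0 0 0 0 0 0; 1 0 0 0 0 0 0"
}}

```text
time_s: 16.87
position: [0.5095, -0.1958, 0.0981]
tool_rot: [[0.087, 0.996, -0.002], [0.996, -0.087, 0.001], [0.0, -0.002, -1.0]]
ft_force: [-6.2, 2.2, 1.3]
grip_width: 0.0361
```

```bash
python3 -c "
from h import *
st('nogo')"
```

```text
16.87 xy mm [-27.18  -7.95] z 0.0981 F [-6.33  1.67] Fz 1.25 M [0.202 1.411] w 0.0361
```

Emit:
{"fn": "arm_command", "kwargs": {
  "rows": "1 0.2 0.4 0 0 0 0; 1 0 0 0 0 0 0; 1 0 0 0 0 0 0"
}}

```text
time_s: 17.12
position: [0.5097, -0.1956, 0.098]
tool_rot: [[0.087, 0.996, -0.002], [0.996, -0.087, 0.001], [0.001, -0.002, -1.0]]
ft_force: [-7.0, 1.8, 1.5]
grip_width: 0.0359
```

```bash
python3 -c "
from h import *
st('nogo')"
```

```text
17.12 xy mm [-26.98  -7.72] z 0.098 F [-7.1   1.12] Fz 1.5 M [0.202 1.499] w 0.0359
```

Emit:
{"fn": "arm_command", "kwargs": {
  "rows": "1 0 0 0 0 0 0; 1 0 0 0 0 0 0; 1 0 0 0 0 0 0; 1 0 0 0 0 0 0; 1 0 0 0 0 0 0"
}}

```text
time_s: 17.53
position: [0.5097, -0.1956, 0.098]
tool_rot: [[0.087, 0.996, -0.002], [0.996, -0.087, 0.001], [0.001, -0.002, -1.0]]
ft_force: [-5.9, 1.1, 2.1]
grip_width: 0.0357
```

```bash
python3 - <<'E'
from h import *
st('nogo')
s=img("side","s6.png"); cv2.imwrite("pics/v6.png",cv2.resize(s[170:300,200:360],(640,520)))
E
```

```text
17.53 xy mm [-26.96  -7.72] z 0.098 F [-6.02  0.52] Fz 2.07 M [0.137 1.494] w 0.0357
```

View pics/v6.png

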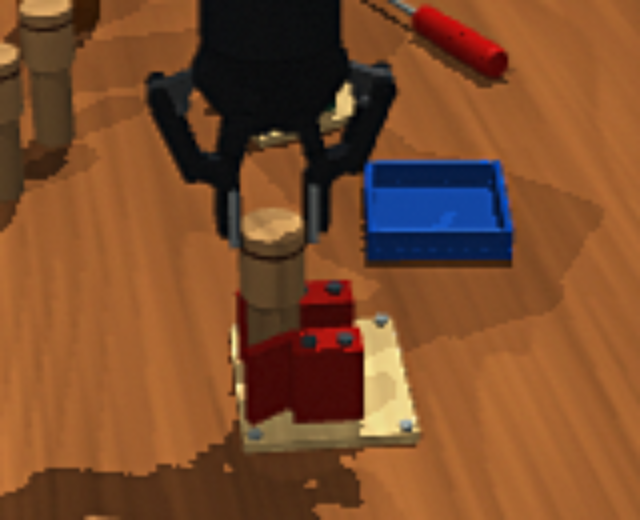

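The foot is seated in the red funnel, upright, at about 6.5 N. I'll nudge to 8 N and hold for over a second.

Emit:
{"fn": "arm_command", "kwargs": {
  "rows": "1 0.1 0.4 0 0 0 0; 1 0 0 0 0 0 0; 1 0 0 0 0 0 0"
}}

```text
time_s: 17.83
position: [0.5099, -0.1955, 0.098]
tool_rot: [[0.087, 0.996, -0.003], [0.996, -0.087, 0.001], [0.001, -0.003, -1.0]]
ft_force: [-6.2, 2.4, 2.8]
grip_width: 0.0357
```

```bash
python3 -c "
from h import *
st('nogo')"
```

```text
17.83 xy mm [-26.79  -7.59] z 0.098 F [-6.38  1.81] Fz 2.76 M [0.197 1.738] w 0.0357
```

Emit:
{"fn": "arm_command", "kwargs": {
  "rows": "1 0 0.2 0 0 0 0; 1 0 0 0 0 0 0; 1 0 0 0 0 0 0; 1 0 0 0 0 0 0; 1 0 0 0 0 0 0"
}}

```text
time_s: 18.25
position: [0.51, -0.1955, 0.098]
tool_rot: [[0.087, 0.996, -0.003], [0.996, -0.087, 0.001], [0.001, -0.003, -1.0]]
ft_force: [-7.8, 2.3, 2.8]
grip_width: 0.0356
```

```bash
python3 -c "
from h import *
st('nogo')"
```

```text
18.25 xy mm [-26.72  -7.57] z 0.098 F [-8.    1.53] Fz 2.79 M [0.203 1.831] w 0.0356
```

Emit:
{"fn": "arm_command", "kwargs": {
  "rows": "1 0 0 0 0 0 0; 1 0 0 0 0 0 0; 1 0 0 0 0 0 0; 1 0 0 0 0 0 0; 1 0 0 0 0 0 0"
}}

```text
time_s: 18.67
position: [0.51, -0.1955, 0.098]
tool_rot: [[0.087, 0.996, -0.003], [0.996, -0.087, 0.001], [0.001, -0.003, -1.0]]
ft_force: [-7.5, 1.8, 2.3]
grip_width: 0.0355
```

Emit:
{"fn": "arm_command", "kwargs": {
  "rows": "1 0 0 0 0 0 0; 1 0 0 0 0 0 0; 1 0 0 0 0 0 0; 1 0 0 0 0 0 0; 1 0 0 0 0 0 0"
}}

```text
time_s: 19.08
position: [0.51, -0.1955, 0.098]
tool_rot: [[0.087, 0.996, -0.003], [0.996, -0.087, 0.001], [0.001, -0.003, -1.0]]
ft_force: [-7.1, 1.8, 1.8]
grip_width: 0.0359
```

```bash
python3 -c "
from h import *
st('nogo')"
```

```text
19.08 xy mm [-26.72  -7.55] z 0.098 F [-7.2   1.13] Fz 1.83 M [0.158 1.876] w 0.0359
```

Emit:
{"fn": "arm_command", "kwargs": {
  "rows": "1 0 -3 0 0 0 0; 1 0 -10 0 0 0 0; 1 0 -16 0 0 0 0; 1 0 -16 0 0 0 0; 1 0 0 -15 0 0 0"
}}

```text
time_s: 19.5
position: [0.464, -0.1912, 0.1116]
tool_rot: [[0.088, 0.996, -0.003], [0.996, -0.088, 0.002], [0.002, -0.003, -1.0]]
ft_force: [0.6, 0.4, -0.9]
grip_width: 0.0357
```

Emit:
{"fn": "arm_command", "kwargs": {
  "rows": "1 0 0 -30 0 0 0; 1 0 0 -30 0 0 0; 1 10 9 0 0 0 0; 1 22 20 0 0 0 0; 1 22 20 0 0 0 0"
}}

```text
time_s: 19.92
position: [0.5214, -0.1427, 0.1744]
tool_rot: [[0.09, 0.996, 0.004], [0.996, -0.09, -0.002], [-0.001, 0.005, -1.0]]
ft_force: [0.3, -0.6, -0.5]
grip_width: 0.0359
```

Emit:
{"fn": "arm_command", "kwargs": {
  "rows": "1 22 20 0 0 0 0; 1 22 20 0 0 0 0; 1 22 20 0 0 0 0; 1 22 20 0 0 0 0; 1 22 20 0 0 0 0"
}}

```text
time_s: 20.33
position: [0.631, -0.0405, 0.1736]
tool_rot: [[0.087, 0.996, 0.003], [0.996, -0.087, -0.0], [-0.0, 0.003, -1.0]]
ft_force: [-0.3, -1.0, -0.6]
grip_width: 0.0356
```

Emit:
{"fn": "arm_command", "kwargs": {
  "rows": "1 15 13 0 0 0 0; 1 6 6 0 0 0 0; 1 0 0 0 0 0 0; 1 0 0 0 0 0 0"
}}

```text
time_s: 20.67
position: [0.6498, -0.0228, 0.1731]
tool_rot: [[0.087, 0.996, 0.001], [0.996, -0.087, -0.0], [-0.0, 0.001, -1.0]]
ft_force: [-0.5, 0.4, -0.1]
grip_width: 0.0361
```

```bash
python3 - <<'E'
from h import *
o=readout.observe(); print(o["position"],o["tool_rot"].round(4),o["ft_force"].round(2))
s=img("side","s7.png"); a=img("top","t7.png")
cv2.imwrite("pics/v7.png",np.hstack([cv2.resize(s[140:260,260:380],(400,400)),cv2.resize(a[120:220,240:340],(400,400))]))
E
```

```text
[ 0.64977325 -0.02280589  0.17314207] [[ 8.730e-02  9.962e-01  5.000e-04]
 [ 9.962e-01 -8.730e-02 -3.000e-04]
 [-2.000e-04  6.000e-04 -1.000e+00]] [-0.47  0.41 -0.09]
```

View pics/v7.png

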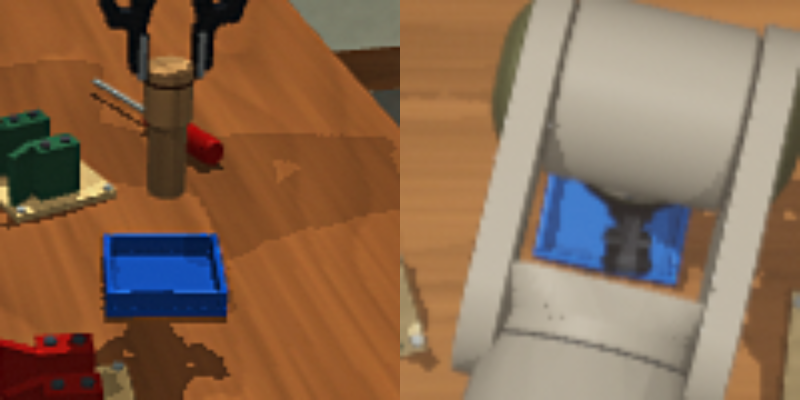

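The side crop shows the foot upright above the tray; the tray is at crop (165,270) and the TCP within a couple of mm of its middle. Lowering gently.

Emit:
{"fn": "arm_command", "kwargs": {
  "rows": "1 0 0 20 0 0 0; 1 0 0 25 0 0 0; 1 0 0 20 0 0 0; 1 0 0 11 0 0 0; 1 0 0 0 0 0 0"
}}

```text
time_s: 21.18
position: [0.6484, -0.0229, 0.0951]
tool_rot: [[0.089, 0.996, -0.004], [0.996, -0.089, 0.001], [0.0, -0.004, -1.0]]
ft_force: [-0.0, 0.6, -0.9]
grip_width: 0.0357
```

Emit:
{"fn": "arm_command", "kwargs": {
  "rows": "1 0 0 1 0 0 0; 1 0 0 1 0 0 0; 1 0 0 0.5 0 0 0; 1 0 0 0 0 0 0; 1 0 0 0 0 0 0"
}}

```text
time_s: 21.6
position: [0.6501, -0.0224, 0.0954]
tool_rot: [[0.087, 0.996, 0.001], [0.996, -0.087, -0.0], [-0.0, 0.001, -1.0]]
ft_force: [0.7, -0.3, -0.7]
grip_width: 0.0355
```

```bash
python3 - <<'E'
from h import *
o=readout.observe(); print(o["position"],o["tool_rot"].round(4),o["ft_force"].round(2),o["wrist_torque"].round(3))
E
```

```text
[ 0.65006971 -0.02236122  0.09542858] [[ 8.730e-02  9.962e-01  1.200e-03]
 [ 9.962e-01 -8.730e-02 -3.000e-04]
 [-1.000e-04  1.200e-03 -1.000e+00]] [ 0.73 -0.27 -0.73] [-0.01   0.016  0.003]
```

Emit:
{"fn": "arm_command", "kwargs": {
  "rows": "1 0 0 1 0 0 0; 1 0 0 1 0 0 0; 1 0 0 0 0 0 0; 1 0 0 0 0 0 0"
}}

```text
time_s: 21.93
position: [0.6498, -0.0223, 0.0926]
tool_rot: [[0.087, 0.996, -0.0], [0.996, -0.087, 0.0], [0.0, -0.0, -1.0]]
ft_force: [-0.6, -0.2, -1.0]
grip_width: 0.0359
```

Emit:
{"fn": "arm_command", "kwargs": {
  "rows": "1 0 0 1 0 0 0; 1 0 0 0 0 0 0; 1 0 0 0 0 0 0"
}}

```text
time_s: 22.18
position: [0.6498, -0.0223, 0.0916]
tool_rot: [[0.087, 0.996, -0.0], [0.996, -0.087, 0.0], [0.0, -0.0, -1.0]]
ft_force: [0.2, 0.3, 0.1]
grip_width: 0.0358
```

Emit:
{"fn": "arm_command", "kwargs": {
  "rows": "1 0 0 0.7 0 0 0; 1 0 0 0 0 0 0; 1 0 0 0 0 0 0"
}}

```text
time_s: 22.43
position: [0.65, -0.0223, 0.0914]
tool_rot: [[0.087, 0.996, 0.001], [0.996, -0.087, -0.0], [-0.0, 0.001, -1.0]]
ft_force: [-0.4, -0.8, 2.5]
grip_width: 0.0359
```

Touchdown at z = 0.0914, as predicted (+2.5 N). Releasing.

Emit:
{"fn": "arm_command", "kwargs": {
  "rows": "0.5 0 0 0 0 0 0; 0.4 0 0 0 0 0 0; 0.3 0 0 0 0 0 0; 0.2 0 0 0 0 0 0; 0 0 0 0 0 0 0",
  "squeeze": 20
}}

```text
time_s: 22.85
position: [0.6498, -0.0223, 0.0909]
tool_rot: [[0.087, 0.996, -0.0], [0.996, -0.087, 0.0], [0.0, -0.0, -1.0]]
ft_force: [-0.1, -0.3, 0.3]
grip_width: 0.0784
```

Emit:
{"fn": "arm_command", "kwargs": {
  "rows": "0 0 0 0 0 0 0; 0 0 0 0 0 0 0; 0 0 0 0 0 0 0"
}}

```text
time_s: 23.1
position: [0.6498, -0.0223, 0.091]
tool_rot: [[0.087, 0.996, -0.0], [0.996, -0.087, 0.0], [0.0, -0.0, -1.0]]
ft_force: [-0.3, 0.2, 0.7]
grip_width: 0.0856
```

```bash
python3 - <<'E'
from h import *
o=readout.observe(); print(o["grip_width"],o["ft_force"].round(2))
s=img("side","s8.png")
cv2.imwrite("pics/v8.png",cv2.resize(s[100:300,180:400],(660,600)))
E
```

```text
0.08557527516927556 [-0.27  0.22  0.67]
```

View pics/v8.png

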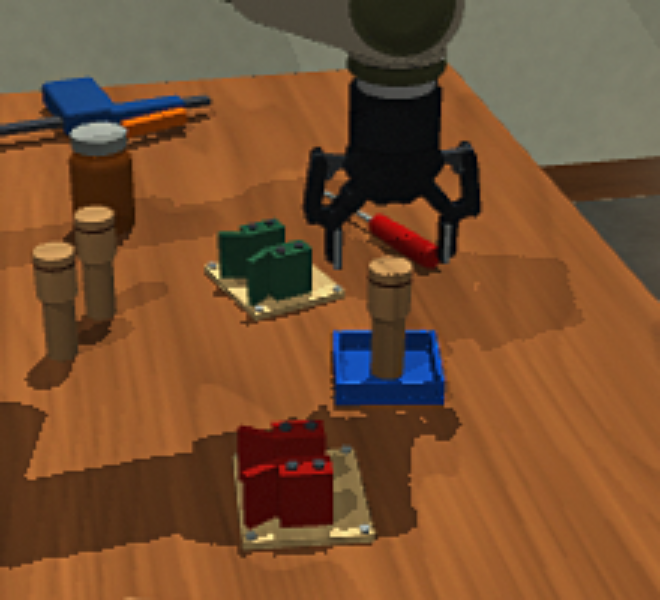

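The foot stands upright in the middle of the tray (crop (390,370)) with the fingers open and clear of it. I'm backing the arm straight up, then taking a top-camera check.

Emit:
{"fn": "arm_command", "kwargs": {
  "rows": "0 0 0 -15 0 0 0; 0 0 0 -35 0 0 0; 0 0 0 -35 0 0 0; 0 0 0 -25 0 0 0; 0 0 0 0 0 0 0"
}}

```text
time_s: 23.57
position: [0.6517, -0.0226, 0.2073]
tool_rot: [[0.087, 0.996, 0.01], [0.996, -0.087, -0.002], [-0.001, 0.01, -1.0]]
ft_force: [-0.3, 0.1, 0.4]
grip_width: 0.0854
```

Emit:
{"fn": "arm_command", "kwargs": {
  "rows": "0 0 -30 0 0 0 0; 0 0 -35 0 0 0 0; 0 0 -35 0 0 0 0; 0 0 -35 0 0 0 0; 0 0 -35 0 0 0 0"
}}

```text
time_s: 23.98
position: [0.4785, -0.0071, 0.2005]
tool_rot: [[0.087, 0.996, -0.0], [0.996, -0.087, 0.0], [0.0, -0.0, -1.0]]
ft_force: [1.1, -0.3, 1.0]
grip_width: 0.085
```

Emit:
{"fn": "arm_command", "kwargs": {
  "rows": "0 0 -20 0 0 0 0; 0 0 0 0 0 0 0; 0 0 0 0 0 0 0"
}}

```text
time_s: 24.23
position: [0.4602, -0.0056, 0.2013]
tool_rot: [[0.088, 0.996, 0.001], [0.996, -0.088, -0.0], [-0.0, 0.001, -1.0]]
ft_force: [0.6, -0.2, -0.2]
grip_width: 0.0854
```

```bash
python3 - <<'E'
from h import *
a=img("top","t9.png"); h=cv2.cvtColor(a,cv2.COLOR_BGR2HSV).astype(int); H,S,V=h[...,0],h[...,1],h[...,2]
def roi(m): z=np.zeros_like(m); z[130:215,250:340]=m[130:215,250:340]; return z
t=np.vstack(blobs(roi((H>100)&(H<125)&(S>120)),20)); r=cv2.minAreaRect(t); print("tray",r[1],onz("top",r[0],.022))
for c in blobs(roi((H>8)&(H<25)&(S<140)&(V>120)),60): r=cv2.minAreaRect(c); print("foot",r,onz("top",r[0],.113))
b=cv2.imread("pics/top0.png")
for nm,(x0,x1,y0,y1) in dict(driver=(145,230,120,165),block=(405,450,230,285),jar=(125,165,238,275)).items():
    print(nm,np.abs(a[y0:y1,x0:x1].astype(int)-b[y0:y1,x0:x1]).mean().round(2))
print(readout.observe()["qvel"].round(2))
E
```

```text
tray (35.889251708984375, 36.08536911010742) [[ 0.64845369 -0.02129774  0.022     ]]
foot ((295.5000305175781, 165.5), (14.142135620117188, 14.142135620117188), 45.0) [[ 0.64833677 -0.02193573  0.113     ]]
driver 4.13
block 8.04
jar 9.85
[ 0.08  1.36 -1.29  0.03  0.11 -0.14]
```

Emit:
{"fn": "arm_command", "kwargs": {
  "rows": "0 0 0 0 0 0 0; 0 0 0 0 0 0 0; 0 0 0 0 0 0 0; 0 0 0 0 0 0 0"
}}

```text
time_s: 24.62
position: [0.4609, -0.0058, 0.2007]
tool_rot: [[0.087, 0.996, -0.0], [0.996, -0.087, 0.0], [0.0, -0.0, -1.0]]
ft_force: [-0.3, -1.0, -0.1]
grip_width: 0.0855
```

```bash
python3 -c "
from rig import env; print(env.close_job())"
```

```text
the job is handed in; nothing more can be done
None
```

I ran the foot farthest to the robot's right through both gauges, stood it in the blue tray, let go, and handed the job in at about 24.6 s. No verdict was reported.

- **Go gauge:** it passed right through the green gap and out the far end. The measured wrist force never rose above the 1 N noise.
- **No-go gauge:** both red flanks stopped it, with the tool about 27 mm before the board's middle. I held it there for over a second at 7–8 N measured, with a small sideways force of 1–2 N.
- **Tray:** it touched down at about 2.5 N. The top camera then put the foot's axis within 1 mm of the tray's middle, and the side camera showed it upright with the fingers open and clear.

**Checks that disagreed or were inconclusive:**
- The gripper read 36 mm on the 38 mm head, which I took as pad compression.
- The bolt spacings I read from the pictures came out 3–5 mm too wide, but the jaw edges agreed with the middle lines I used.
- A before/after image comparison around the jar, block and screwdriver showed some difference, probably moving shadows. I did not measure their positions again. The arm kept clear of all three, and the pictures showed no sign of movement.

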